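Lock the embossing roller on its shaft with the hitch pin

TASK

The brass roller has crept out along the shaft of the embossing machine and covers the cross hole: push it fully home. Then take the hitch pin with the wire loop out of the wooden rack, put it down through the cross hole until its shoulder seats on the shaft, with its loop open and pointing off the shaft's free end, and swing the loop down over the shaft end until it snaps shut. Leave the other two tools in the rack, and the tin and the screwdriver on the bench, where they are, and let go of everything.

Things in the scene. Friction and masses are not known exactly. Their poses are not given: they have to be found in the camera images.
- machine: Grey embossing machine, fixed. Origin on the bench below the cross hole; x across the shaft, y from the hole to the machine (-y: off the free shaft end), z up. Column 90 mm across, 180 mm high (oil cap 32 mm wide to 192 mm) begins 66 mm from the hole; base 16 mm high, 120 mm across, begins at y = 15 mm; a second roller sits under the brass one. Nothing stands beyond the shaft end.
- hole (a point): Centre of the mouth of the vertical cross hole (12.4 mm diameter, through, chamfered 1.5 mm) in the top face of the shaft's squared end (28 mm wide, 28 mm high); 124 mm above the bench, 14 mm above the shaft's level axis. Axes as machine.
- shaft_end (a point): Centre of the free end face of the shaft, 16 mm from the hole axis; 110 mm above the bench. Axes as machine.
- roller (a joint): How far (m) the brass roller stands out along the shaft towards its free end: 0 is fully home (its outer face then 14 mm inside of the hole's axis), up to 0.03. It slides with about 3 N of friction, stays where it is left, and stops solidly at 0. Out by more than about 8 mm it blocks the hole.
- roller_face (a point): Point on the roller's outer face (the face towards the free shaft end), 22 mm above the shaft axis and so 8 mm above the shaft's top face: push here towards the machine (its +y). The roller is 60 mm in diameter and 30 mm long; its top is 30 mm above the shaft axis. Axes as machine.
- rack: Wooden rack, fixed, 210 (x) x 70 (y) x 65 mm high, origin under its centre. Three large holes 70 mm apart along x hold the hitch pin, a punch and an awl upright in any order; only the hitch pin has a wire loop. Small studs up to 18 mm high stand along its +y edge, 27 mm from the row.
- pin_grip (a point): Centre of the hitch pin's grip: a dark upright block, 16 mm along its x, 22 mm along its y, from 5 to 52 mm above the underside of the shoulder; this point is on the pin's axis, 38 mm above that underside. z is up along the pin, x points where the open loop sticks out. Pin and loop weigh about 0.17 kg. Best gripped across its y faces, clear above the loop.
- pin_shoulder (a point): On the pin's axis at the underside of its 20 mm round shoulder; comes to rest at hole when fully in. Below it a 10 mm shank reaches down 56 mm, the last 10 mm tapered to 5 mm. At the start it sits on the top of the rack. Axes as pin_grip.
- pin_tip (a point): Foot of the shank, on its axis, 56 mm below the shoulder.
- loop (a joint): Swing (rad) of the pin's wire loop about a line along the pin's y, 8 mm above the shoulder's underside: 0 open (along the pin's +x, raised 0.30 rad above level), 1.74 shut (hanging beside the shank). An over-centre spring holds it at either end: it resists with up to about 3 N at the crossbar until 0.87 rad, past that it snaps shut by itself. Shut fingers can press the crossbar down.
- loop_bar (a point): Middle of the loop's crossbar (its far end), on the centre of the 5 mm wire, 60 mm from the loop's turning line; moves with the loop. The legs are 35 mm apart inside.
- punch_mid (a point): Half-way up the head (18 mm wide, 45 mm high) of a plain steel punch in another hole of the rack; leave it.
- awl_mid (a point): Half-way up the head (25 mm wide, 54 mm high) of a wooden-handled awl in another hole of the rack; leave it.
- tin_mark (a point): Underside of a 68 mm wide, 75 mm high tin standing at the far side of the bench; leave it.
- driver_mark (a point): Screwdriver, 170 mm long, lying on the bench near the rack; leave it.
There are look-alikes about, which are no part of the job. Leave any blue or purple look-alike of the part that bears pin_grip alone.

How it is judged (in metres and radians):
On the way, in this order (a step that is already met when the one before it is completed fails the run):
1. The roller is pushed fully home (value of joint roller below 0.002 m), for 0.1 s.
2. The pin stands through the cross hole, shoulder on the shaft, with its loop still open (distance between pin_shoulder and hole below 0.004 m and angle between pin_grip's own z axis and vertical below 0.1 rad and value of joint loop below 0.6 rad), for 0.2 s.
At the end, for the whole second after the job is handed in: Roller home within 4 mm; pin upright (0.1 rad) in the cross hole, shoulder within 4 mm of its mouth; loop snapped shut (above 1.65 rad) round the shaft, its crossbar more than 40 mm below the hole's mouth and on the free-end side; all this stays so (value of joint roller below 0.004 m and distance between pin_shoulder and hole below 0.004 m and angle between pin_grip's own z axis and vertical below 0.1 rad and value of joint loop above 1.65 rad and y of loop_bar in the frame of hole below 0 m and z of loop_bar in the frame of hole below -0.04 m); the robot touches nothing.
It fails at once if A neighbour in the rack is pulled out or shoved (more than 20 mm) (distance of any of punch_mid, awl_mid from where it was at the start of the episode above 0.02 m).
It fails at once if The tin or the screwdriver is shoved more than 40 mm (distance of any of tin_mark, driver_mark from where it was at the start of the episode above 0.04 m).
It also fails if it takes over 61 s, if anything falls off the work surface, if the arm or the gripper's body presses on something with over 40 N, if the wrist force passes 120 N, or if a joint passes its speed limit or range.

ROBOT

A 6-joint arm with a two-finger parallel gripper is mounted at the origin on the work surface. World frame = base frame: x ahead of the robot, y to its left, z up, the work surface at z = 0. Lengths are in m, angles in degrees, forces in N, time in s.
With the tool pointing down it reaches from about 0.3 to 0.75 m from the base axis. Payload 8.5 kg.
Tool frame: the origin (TCP) lies at the very end of the fingers, on their centre line; the grasp point (between the pads) lies 19 mm behind it (env.grasp_offset is the distance from the TCP to the grasp point, in m); y points along the fingers, z is the direction in which the jaws open and shut, and the axes are right-handed (so a half turn about y gives the same grasp; the last joint's range is limited). The gripper opens to 85 mm and grips with 20 to 120 N. Pads are 22 mm wide; open, the fingers measure 114 mm over their backs; the gripper's body (76 mm by 85 mm) begins 54 mm behind the grasp point. The pads swing forward as they close: fully open they stand 13 mm farther back than shut.
Start: joints at [53.44, 21.807, 74.336, -0, 83.858, -12.336], TCP at [0.226, 0.502, 0.231] pointing down, gripper open.
Joint ranges: [-178.18, 178.18], [-50.72, 133.34], [12.68, 142.11], [-81.47, 261.47], [9.98, 163.14], [-165.26, 165.26]. Speed limits (degrees/s): [136.94, 136.94, 180, 180, 180, 180].

INTERFACE

Orientations are given as a 3x3 rotation matrix whose columns are the frame's x, y, z axes.
In Python, from rig import env gives the robot as it stands. The module is installed in compiled form; this text tells all that it offers.
- The arm moves only by the shell command python3 -m pendant 'ROWS' [FORCE]. ROWS is JSON, a list of rows, each a list of 3 entries, a list of its own where there are three numbers: the shift along the world's x, y, z as a fraction of full scale, then the turn about the world's z as a fraction of full scale, then the opening, from 0 (shut) to 1 (fully open). A call has 1 to 12 rows; each row shifts and turns the commanded pose from where the row before left it; what a row does not reach is not made up. Full scale, the value 1, is 30 mm for a shift and 5 degrees for a turn. A row lasts 1/12 s, in which the tool goes at most 41.7 mm and 7.16 degrees, less where a joint would pass 70% of its speed; a pose out of reach is approached as far as the arm can. A call with a number of a shift or a turn outside -1 to 1 is refused whole. A call with a gripper value outside its range is refused whole. The fingers move at their own pace and stop on an object; FORCE is the grip in N (left out, the last holds). Time passes only in rows, so rows that do not move let the fingers close. It gives the time, the measured TCP pose, the force and the opening at its end, in the units of the state.
- env.observe(): the state, without advancing time (a new reading comes with each control period).
- env.get_image(name): name is "scene" or "top" or "wrist"; returns (picture, depth): 480x640x3 uint8, red, green, blue; 480x640 float32, m along the optical axis (not along the pixel's ray), 0 where there is no reading.
- env.camera_model(name): a dict with "camera_matrix" (3x3 intrinsics, pixels), "dist_coeffs" ([k1, k2, p1, p2, k3] as OpenCV has them; the pictures are not rectified), "R" (3x3) and "t" (3): a world point X has camera coordinates R X + t; the wrist camera has in their place "tool_from_camera" (4x4, takes a point from camera to tool coordinates, whose origin is the TCP and whose axes are the tool frame's). Camera axes: x right, y down, z forward; pixel columns grow to the right and rows downward; lengths in m; the calibration is good to about 2 mm. A picture is of the moment at which its call begins: read the wrist's pose just before it. camera_model takes no time and is no camera call.
- env.close_job(): hands the job in, once; it reports no verdict.
The state is a dict: "time_s": time; "q": joint angles; "qvel": joint speeds; "joint_efforts": joint torques, N m; "position": TCP position; "tool_rot": TCP orientation; "ft_force": force on the tool from outside, world axes, zero at the start; "wrist_torque": the same for the moment, N m; "grip_width": finger opening in m.
Only numpy, scipy, OpenCV 4.12 (cv2) and the standard library are available. Lean on these libraries where they do the work, as an engineer would, in place of code of your own. Each camera call takes 0.05 s, during which the arm holds its last target.

## Working session

There is one attempt and no reset: what is moved stays moved. The work goes in short steps, Python scripts to look and compute and a shell command to move; the robot and the scene stay as the last step left them, time stands still between calls to the robot, and variables do not carry over. Pictures are saved under pics/ and viewed, and the job is handed in when it is done.

```bash
mkdir -p pics; cat > h.py <<'E'
import numpy as np,cv2
from rig import env
def cam(n):
    s=env.observe(); im,d=env.get_image(n); m=env.camera_model(n)
    return s,im,d,m
def world(m,d,u,v,s=None,z=None):
    K=np.array(m["camera_matrix"]);D=np.array(m["dist_coeffs"])
    p=cv2.undistortPoints(np.array([[[u,v]]],float),K,D)[0,0]
    r=np.array([p[0],p[1],1.])
    if "R" in m:
        R=np.array(m["R"]);t=np.array(m["t"])
        A=R.T;b=-R.T@t
    else:
        T=np.array(m["tool_from_camera"]);Rt=np.array(s["tool_rot"]);A=Rt@T[:3,:3];b=Rt@T[:3,3]+np.array(s["position"])
    if z is not None:
        w=A@r; return b+w*(z-b[2])/w[2]
    return A@(r*d)+b
def proj(m,X,s=None):
    X=np.array(X,float)
    K=np.array(m["camera_matrix"]);D=np.array(m["dist_coeffs"])
    if "R" in m: c=np.array(m["R"])@X+np.array(m["t"])
    else:
        T=np.array(m["tool_from_camera"]);Rt=np.array(s["tool_rot"]);w=Rt.T@(X-np.array(s["position"]));c=T[:3,:3].T@(w-T[:3,3])
    return cv2.projectPoints(c.reshape(1,3),np.zeros(3),np.zeros(3),K,D)[0].ravel()
def save(im,f,crop=None,k=1):
    if crop: u0,v0,u1,v1=crop; im=im[v0:v1,u0:u1]
    im=cv2.resize(im,None,fx=k,fy=k,interpolation=cv2.INTER_CUBIC)
    cv2.imwrite("pics/"+f,im[:,:,::-1])
E
python3 - <<'E'
from h import *
import pickle
o=env.observe(); print(o["time_s"],o["position"],o["tool_rot"],o["grip_width"],env.grasp_offset)
for n in("scene","top","wrist"):
    s,im,d,m=cam(n); save(im,n+"0.png"); pickle.dump((s,im,d,m),open(n+"0.pkl","wb"))
E
```

```text
0.0 [0.22549976 0.50132541 0.23072958] [[ 9.11947925e-01 -8.48572357e-04  4.10305085e-01]
 [-4.10305847e-01 -1.13686975e-03  9.11947268e-01]
 [-3.07389802e-04 -9.99998994e-01 -1.38494021e-03]] 0.08512903198658224 0.0187
```

View pics/scene0.png

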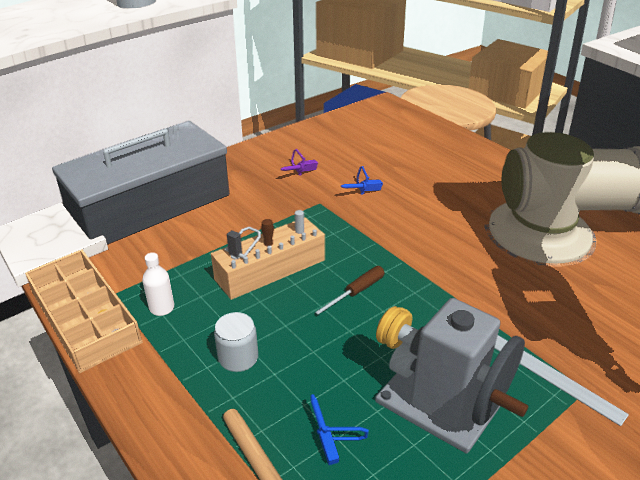

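View pics/top0.png

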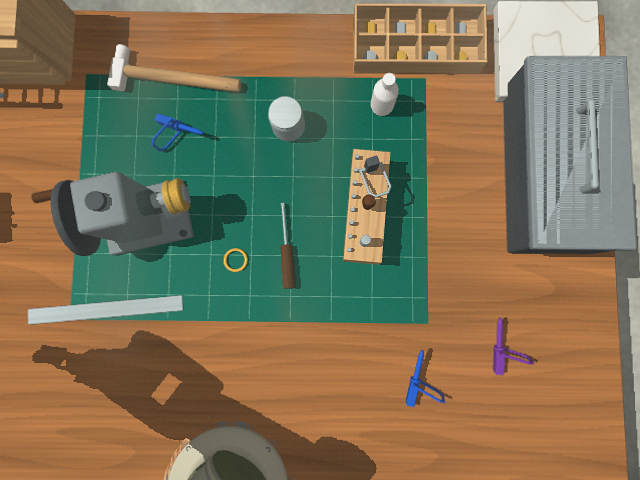

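View pics/wrist0.png

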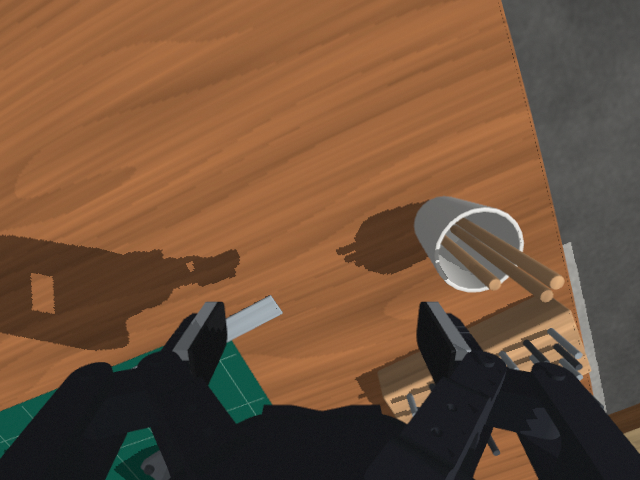

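The overhead view shows the machine at (130,205) with the brass roller at (175,197), and the rack at (368,207). The pin's dark grip is near (373,163), with its loop hanging towards the lower right. I'll enlarge both areas.

```bash
python3 - <<'E'
from h import *
import pickle
s,im,d,m=pickle.load(open("top0.pkl","rb"))
save(im,"t_rack.png",(320,140,440,270),5)
save(im,"t_mach.png",(30,150,220,270),4)
for u,v in[(352,150),(391,152),(382,264),(344,261),(373,160),(373,165),(368,201),(366,240),(389,180),(175,195),(97,200),(228,470)]:
    print(u,v,d[v,u],world(m,d[v,u],u,v).round(4))
s,im,d,m=pickle.load(open("scene0.pkl","rb"))
save(im,"s_rack.png",(195,190,345,310),5)
save(im,"s_mach.png",(360,280,540,460),4)
E
```

```text
352 150 0.9425946 [ 0.6543 -0.2291  0.0017]
391 152 0.94411373 [ 6.515e-01 -3.085e-01 -5.000e-04]
382 264 0.91818315 [ 0.4233 -0.2896  0.0022]
344 261 0.91682965 [ 0.4283 -0.2143  0.0044]
373 160 0.8204222 [ 0.6006 -0.261   0.1188]
373 165 0.8181386 [ 0.5912 -0.2608  0.1201]
368 201 0.8154483 [ 0.5275 -0.2525  0.1163]
366 240 0.8152287 [ 0.4593 -0.2496  0.1096]
389 180 0.93769854 [ 0.5934 -0.3042 -0.    ]
175 195 0.7954593 [0.5304 0.0797 0.1382]
97 200 0.7430719 [0.5106 0.1858 0.1893]
228 470 0.7229782 [ 0.0925 -0.0318  0.1656]
```

View pics/t_rack.png

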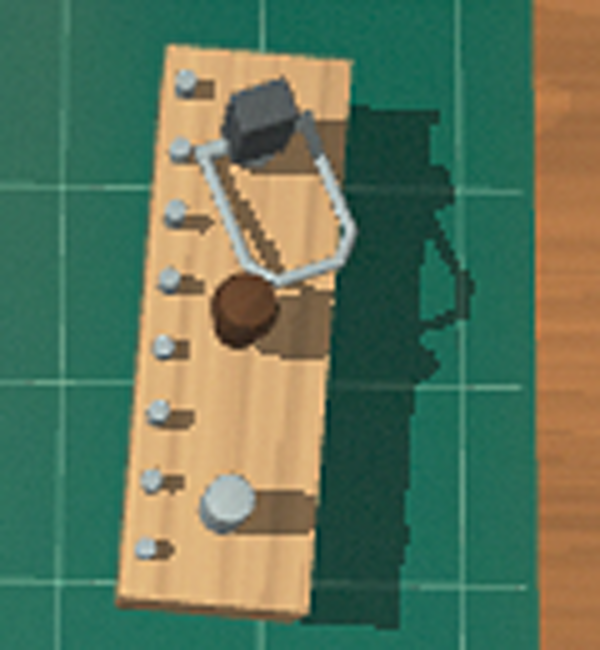

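View pics/t_mach.png

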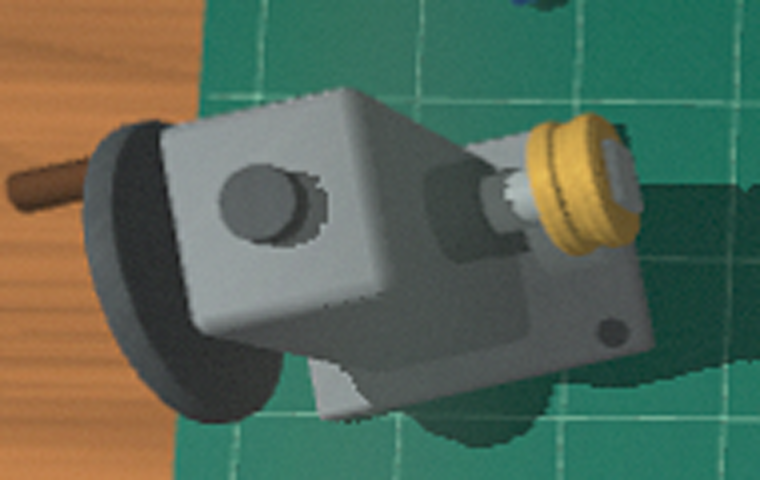

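View pics/s_rack.png

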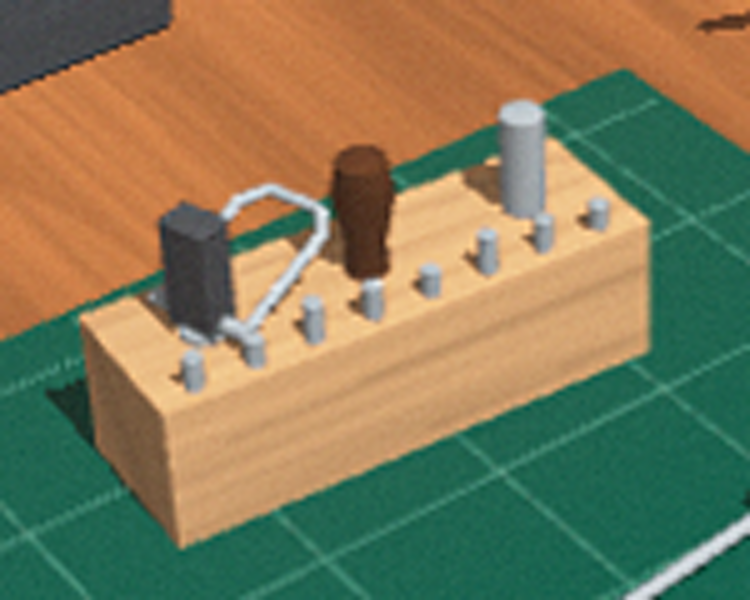

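View pics/s_mach.png

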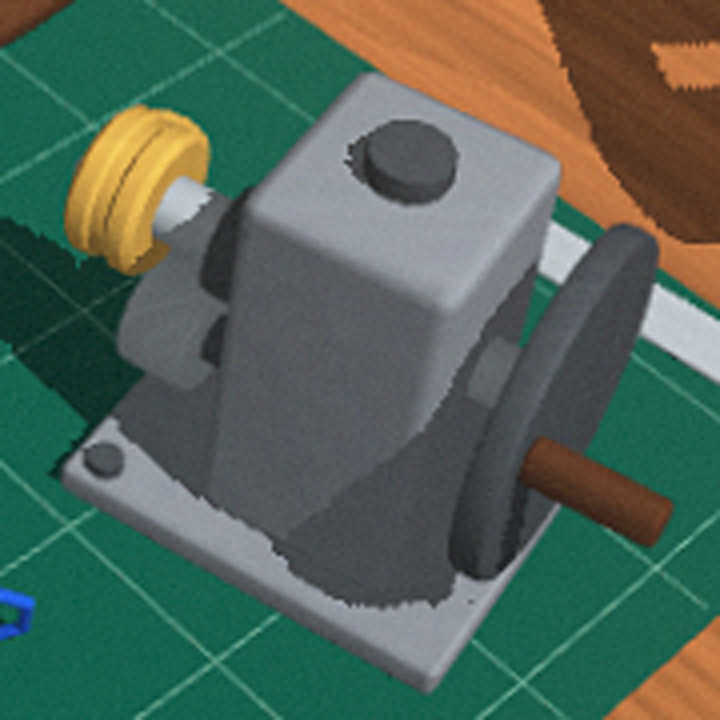

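```bash
cat > fit.py <<'E'
from h import *
import pickle
def cloud(m,d,c):
    u0,v0,u1,v1=c; P=[]
    for v in range(v0,v1):
        for u in range(u0,u1):
            if d[v,u]>0: P.append(np.r_[world(m,d[v,u],u,v),u,v])
    return np.array(P)
if __name__=="__main__":
    s,im,d,m=pickle.load(open("top0.pkl","rb"))
    def rect(P,lab):
        r=cv2.minAreaRect((P[:,:2]*1000).astype(np.float32)); print(lab,len(P),r,P[:,2].mean().round(4))
        print(cv2.boxPoints(r).round(1).tolist())
    C=cloud(m,d,(360,152,385,176)); rect(C[(C[:,2]>.112)],"grip")
    C=cloud(m,d,(60,165,135,240)); rect(C[(C[:,2]>.174)&(C[:,2]<.186)],"column top")
    C2=C[(C[:,2]>.188)];print("cap",C2[:,:3].mean(0)); rect(C2,"cap")
    C=cloud(m,d,(100,180,200,260)); rect(C[(C[:,2]>.011)&(C[:,2]<.021)],"base")
    C=cloud(m,d,(340,145,395,268)); rect(C[(C[:,2]>.060)&(C[:,2]<.070)],"rack")
    C=cloud(m,d,(150,170,200,220)); R=C[C[:,2]>.12]; rect(R,"roller")
    for u in range(160,192): 
        q=R[R[:,3]==u]
        if len(q): k=q[:,2].argmax(); print(u,q[k,:3].round(4),q[:,4].min(),q[:,4].max())
    for u,v in [(383,196),(377,196),(390,190),(376,196),(388,186),(361,171),(382,164)]:
        print(u,v,world(m,d[v,u],u,v).round(4))
E
python3 fit.py
```

```text
grip 115 ((599.6206665039062, -260.1474609375), (16.641254425048828, 21.99983787536621), 13.813214302062988) 0.117
[[588.9000244140625, -251.5], [594.2000122070312, -272.79998779296875], [610.2999877929688, -268.79998779296875], [605.0999755859375, -247.5]]
column top 2403 ((506.42108154296875, 201.73464965820312), (89.11000061035156, 110.03117370605469), 12.794777870178223) 0.1798
[[450.79998779296875, 245.5], [475.20001220703125, 138.1999969482422], [562.0999755859375, 158.0], [537.7000122070312, 265.29998779296875]]
cap [0.50942249 0.18775198 0.19212087]
cap 318 ((509.8462219238281, 188.51498413085938), (31.578752517700195, 30.704221725463867), 79.38605499267578) 0.1921
[[491.79998779296875, 175.8000030517578], [522.0, 170.1999969482422], [527.7999877929688, 201.1999969482422], [497.70001220703125, 206.89999389648438]]
base 1339 ((512.54296875, 178.0263214111328), (120.09320831298828, 165.32533264160156), 13.421490669250488) 0.0161
[[434.8999938964844, 244.5], [473.29998779296875, 83.69999694824219], [590.0999755859375, 111.5999984741211], [551.7999877929688, 272.3999938964844]]
r
[... 1124 characters left out ...]
0.5368 0.079  0.1411] 179.0 209.0
176 [0.5261 0.0764 0.1424] 179.0 208.0
177 [0.5345 0.0746 0.1437] 178.0 209.0
178 [0.5315 0.0734 0.142 ] 178.0 209.0
179 [0.5354 0.0726 0.1397] 179.0 209.0
180 [0.5306 0.0713 0.1378] 182.0 209.0
181 [0.5259 0.0702 0.1353] 185.0 209.0
182 [0.5195 0.0692 0.1321] 185.0 208.0
183 [0.5183 0.0683 0.1295] 185.0 209.0
184 [0.5364 0.0681 0.1269] 186.0 208.0
185 [0.5258 0.0659 0.127 ] 191.0 207.0
186 [0.5263 0.0649 0.1246] 197.0 199.0
383 196 [ 0.5467 -0.2844  0.067 ]
377 196 [ 0.5414 -0.2706  0.0929]
390 190 [ 0.572  -0.3057  0.0038]
376 196 [ 0.5412 -0.2688  0.0936]
388 186 [ 0.5801 -0.3017  0.0039]
361 171 [ 0.5911 -0.2425  0.0785]
382 164 [ 0.6055 -0.2817  0.0753]
```

```bash
python3 -m pendant '[[[0.3,-0.5,0.5],-0.58,0],[[0.587,-0.837,0.2],-0.58,0],[[0.587,-0.837,0],-0.58,0],[[0.587,-0.837,0],-0.58,0],[[0.587,-0.837,0],-0.58,0],[[0.587,-0.837,0],-0.58,0],[[0.587,-0.837,0],-0.58,0],[[0.587,-0.837,0],-0.58,0],[[0.587,-0.837,0],-0.58,0],[[0.587,-0.837,0],-0.58,0],[[0.587,-0.837,0],-0.58,0],[[0.587,-0.837,0],-0.58,0]]' 60
python3 -m pendant '[[[0.587,-0.837,0],-0.58,0],[[0.587,-0.837,0],-0.58,0],[[0.587,-0.837,0],-0.58,0],[[0.587,-0.837,0],-0.58,0],[[0.587,-0.837,0],-0.58,0],[[0.587,-0.837,0],-0.58,0],[[0.3,-1,0],-0.2,0],[[0,0,0],0,0],[[0,0,0],0,0]]'
python3 - <<'E'
from h import *
import pickle
s,im,d,m=cam("wrist"); save(im,"w1.png"); pickle.dump((s,im,d,m),open("w1.pkl","wb"))
R=np.array(s["tool_rot"]);print(s["time_s"],s["position"],np.degrees(np.arctan2(R[1,2],R[0,2])),s["grip_width"])
E
```

```text
time_s: 1.15
position: [0.4289, 0.2089, 0.2522]
tool_rot: [[0.512, -0.0, 0.859], [-0.859, -0.0, 0.512], [-0.0, -1.0, -0.0]]
ft_force: [0.2, 0.2, 0.7]
grip_width: -0.0002
time_s: 1.9
position: [0.5432, 0.0286, 0.2517]
tool_rot: [[0.216, -0.001, 0.976], [-0.976, 0.0, 0.216], [-0.001, -1.0, -0.001]]
ft_force: [-0.3, 1.5, -1.0]
grip_width: 0.0004
1.9 [0.54315098 0.02863131 0.25171053] 12.450955948706339 0.0004130911280769415
```

View pics/w1.png

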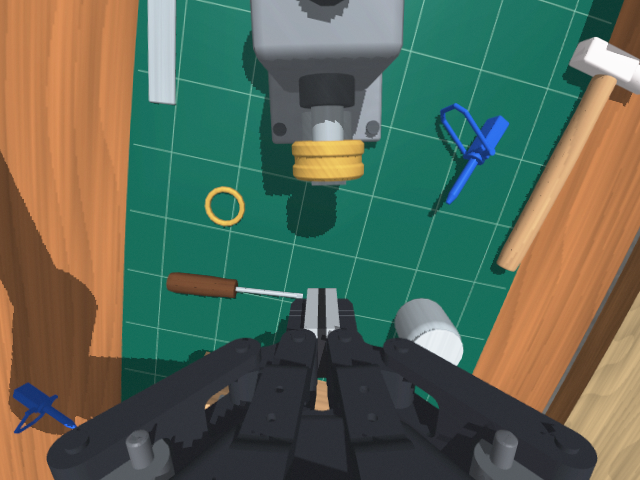

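```bash
python3 -m pendant '[[[0.13,0.03,-1],0.13,0],[[0,0,-1],0,0],[[0,0,-1],0,0],[[0,0,-1],0,0],[[0,0,0],0,0],[[0,0,0],0,0]]'
python3 -m pendant '[[[-0.11,0.487,0],0,0],[[-0.11,0.487,0],0,0],[[-0.08,0.32,0],0,0],[[-0.08,0.32,0],0,0],[[0,0,0],0,0]]'
```

```text
time_s: 2.45
position: [0.5463, 0.0317, 0.1323]
tool_rot: [[0.23, -0.002, 0.973], [-0.973, 0.001, 0.23], [-0.001, -1.0, -0.002]]
ft_force: [0.8, 0.6, 0.3]
grip_width: 0.0001
time_s: 2.87
position: [0.5356, 0.0807, 0.1338]
tool_rot: [[0.23, 0.002, 0.973], [-0.973, 0.0, 0.23], [0.0, -1.0, 0.002]]
ft_force: [0.7, 0.9, -0.2]
grip_width: 0.0002
```

```bash
for i in 1; do python3 -m pendant '[[[-0.03,0.13,-0.06],0,0],[[0,0,0],0,0]]'; python3 -m pendant '[[[-0.03,0.1,0],0,0],[[0,0,0],0,0]]'; done;  python3 -m pendant '[[[-0.02,0.07,0],0,0],[[0,0,0],0,0]]'
python3 - <<'E'
from h import *
import pickle
s,im,d,m=cam("top"); save(im,"t1.png",(120,160,210,240),8)
E
```

```text
time_s: 3.03
position: [0.5346, 0.0832, 0.1306]
tool_rot: [[0.229, 0.0, 0.973], [-0.973, 0.0, 0.229], [-0.0, -1.0, 0.0]]
ft_force: [0.1, 0.1, 0.0]
grip_width: -0.0003
time_s: 3.2
position: [0.5338, 0.0859, 0.1306]
tool_rot: [[0.229, 0.0, 0.974], [-0.974, -0.0, 0.229], [0.0, -1.0, 0.0]]
ft_force: [1.7, -1.7, 0.2]
grip_width: 0.0003
time_s: 3.37
position: [0.5337, 0.0864, 0.1306]
tool_rot: [[0.228, 0.001, 0.974], [-0.974, -0.003, 0.229], [0.004, -1.0, 0.0]]
ft_force: [1.8, -10.4, -0.5]
grip_width: -0.0001
```

View pics/t1.png

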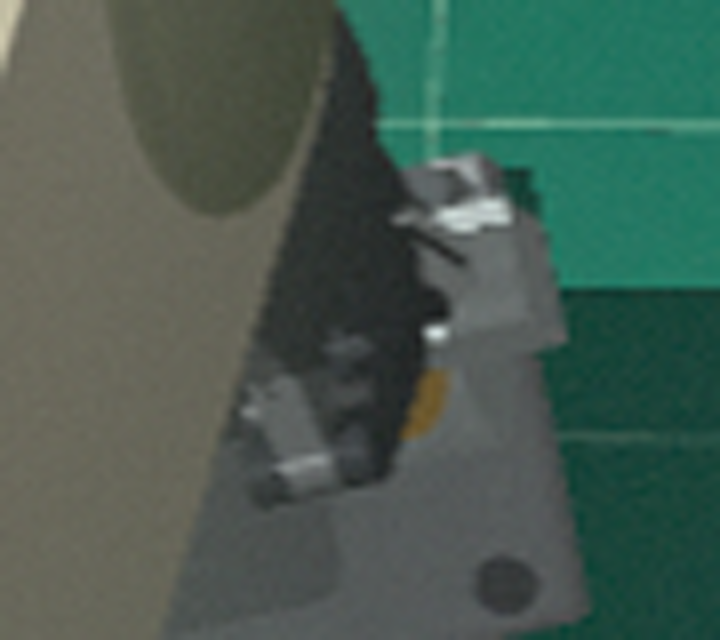

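The push force jumped to 10 N at the stop, and the tool stalled where the home position predicts. I'll press once more, back off, and look at the hole.

```bash
python3 -m pendant '[[[-0.01,0.05,0],0,0],[[0,0,0],0,0],[[0.1,-0.4,0],0,0],[[0.11,-0.4,0.3],0,0],[[0.11,-0.4,1],0,0],[[0.11,-0.4,1],0,0],[[0.11,-0.4,0.7],0,0.5],[[0.05,-0.2,0],0,1],[[0,0,0],0,1],[[0,0,0],0,1]]'
python3 - <<'E'
from h import *
import pickle
s,im,d,m=cam("wrist"); save(im,"w2.png"); pickle.dump((s,im,d,m),open("w2.pkl","wb"))
save(im,"w2c.png",(240,80,420,215),4)
print(s["position"],proj(m,[.5345,.0834,.124],s))
s,im,d,m=cam("top"); pickle.dump((s,im,d,m),open("t2.pkl","wb"));save(im,"t2.png",(130,160,210,240),8)
print(proj(m,[.5345,.0834,.124]))
E
```

```text
time_s: 4.25
position: [0.5501, 0.0233, 0.2198]
tool_rot: [[0.228, -0.002, 0.974], [-0.974, 0.001, 0.228], [-0.001, -1.0, -0.001]]
ft_force: [-0.4, 0.3, -0.3]
grip_width: 0.0479
[0.55005569 0.02332602 0.21978944] [320.28719714 157.84627026]
[175.67957909 194.3249484 ]
```

View pics/w2c.png

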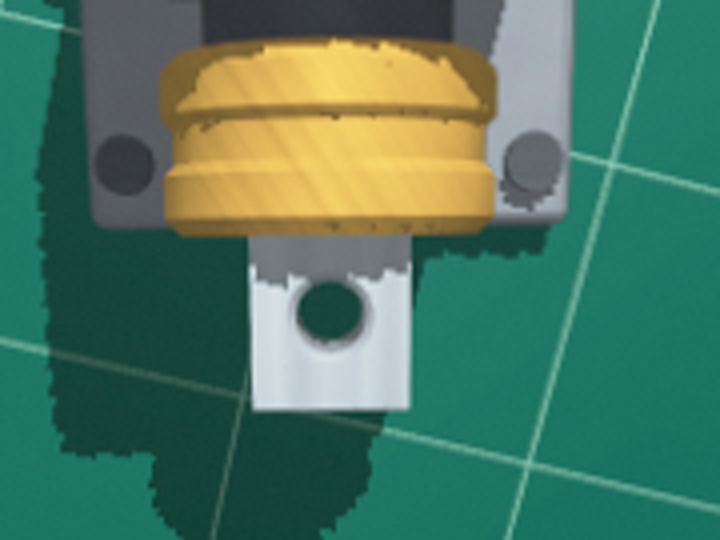

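View pics/t2.png

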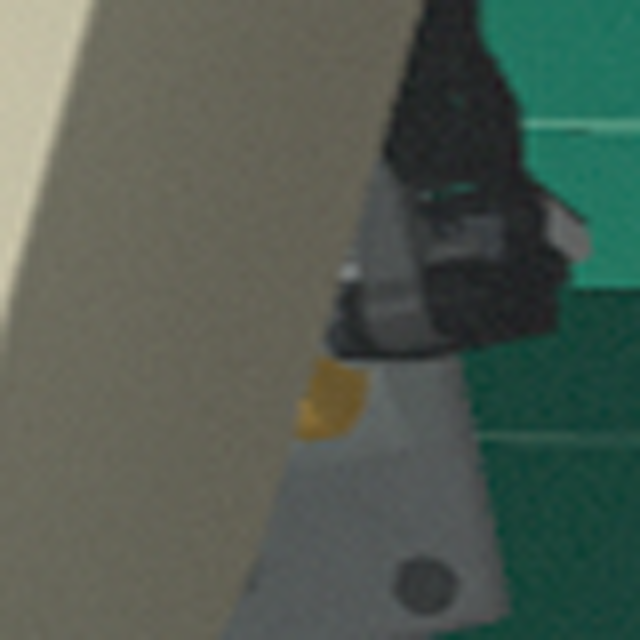

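```bash
python3 - <<'E'
from h import *
import pickle
s,im,d,m=pickle.load(open("w2.pkl","rb"))
for u,v in[(323,158.5),(302.7,182.3),(342.5,182.3),(302.5,147),(342.7,147)]: print(world(m,0,u,v,s,z=.124).round(4))
print(d[150,310],world(m,d[165,310],310,165,s))
R=np.array(s["tool_rot"]);print(np.degrees(np.arctan2(R[1,2],R[0,2])))
E
```

```text
[0.5365 0.0834 0.124 ]
[0.5261 0.0638 0.124 ]
[0.554  0.0703 0.124 ]
[0.5207 0.0878 0.124 ]
[0.5481 0.0942 0.124 ]
0.22891131 [0.52855452 0.07712304 0.12630956]
13.179458505785767
```

```bash
python3 -m pendant '[[[0,-0.3,0.5],-0.9,1],[[0,-0.6,0.3],-1,1],[[0,-0.6,0],-1,1],[[0,-0.6,0],-1,1],[[0,-0.6,0],-1,1],[[0,-0.6,0],-1,1],[[0,-0.6,0],-1,1],[[0,-0.6,0],-1,1],[[0,-0.6,0],-1,1],[[0,-0.6,0],-1,1],[[0,-0.6,0],-1,1],[[0,-0.6,0],-1,1]]'
python3 -m pendant '[[[0,-0.6,0],-1,1],[[0,-0.6,0],-1,1],[[0,-0.6,0],-1,1],[[-0.1,-0.6,0],-1,1],[[-0.1,-0.6,0],-1,1],[[-0.1,-0.4,0],-0.9,1],[[0,0,0],0,1],[[0,0,0],0,1]]'
python3 - <<'E'
from h import *
import pickle
s,im,d,m=cam("wrist"); save(im,"w3.png"); pickle.dump((s,im,d,m),open("w3.pkl","wb"))
R=np.array(s["tool_rot"]);print(s["time_s"],s["position"],np.degrees(np.arctan2(R[1,2],R[0,2])),s["grip_width"],s["q"])
print(proj(m,[.5996,-.2601,.117],s))
E
```

```text
time_s: 5.35
position: [0.5503, -0.1836, 0.2435]
tool_rot: [[-0.725, -0.002, 0.689], [-0.689, 0.001, -0.725], [0.0, -1.0, -0.002]]
ft_force: [0.1, 0.3, 0.0]
grip_width: 0.0853
time_s: 6.02
position: [0.5414, -0.285, 0.2436]
tool_rot: [[-0.969, -0.001, 0.248], [-0.248, 0.002, -0.969], [0.001, -1.0, -0.002]]
ft_force: [0.0, 1.2, 0.3]
grip_width: 0.0853
6.0167 [ 0.54143746 -0.28501364  0.24359325] -75.65638587719707 0.08530565240648974 [-3.88427398e+01  2.78012484e+01  6.23801743e+01  2.06437814e-02
  8.99326936e+01  3.68135543e+01]
[308.67261847 154.49887518]
```

View pics/w3.png

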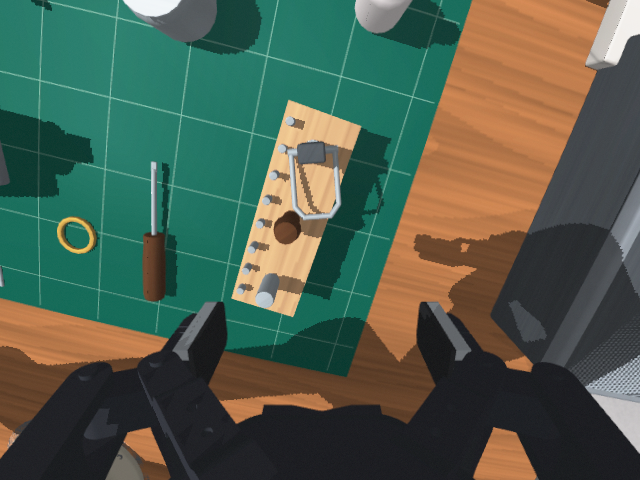

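```bash
python3 - <<'E'
from h import *
import pickle
from fit import cloud
s,im,d,m=pickle.load(open("w3.pkl","rb"))
save(im,"w3c.png",(270,120,360,235),6)
P=[]
for v in range(130,175):
    for u in range(285,340):
        if d[v,u]>0: P.append(np.r_[world(m,d[v,u],u,v,s),u,v])
P=np.array(P);T=P[P[:,2]>.112]
r=cv2.minAreaRect((T[:,:2]*1000).astype(np.float32));print(r,T[:,2].mean(),T[:,3:].mean(0)); print(cv2.boxPoints(r))
E
```

```text
((601.2303466796875, -261.6383361816406), (15.381680488586426, 21.90276336669922), 18.76138687133789) 0.11843718212897288 [311.         152.80474453]
[[ 590.42584 -253.74243]
 [ 597.4704  -274.4814 ]
 [ 612.03485 -269.53424]
 [ 604.9903  -248.79526]]
```

View pics/w3c.png

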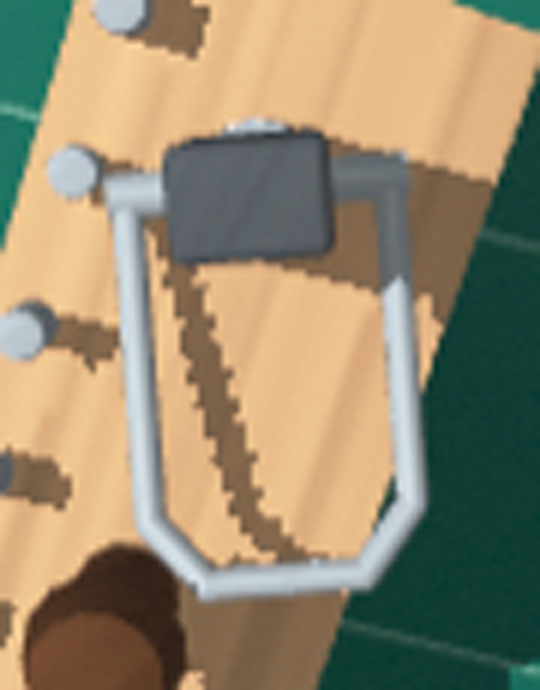

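```bash
python3 - <<'E'
from h import *
import pickle
s,im,d,m=pickle.load(open("w3.pkl","rb"))
W=lambda a,b,z: world(m,0,270+a/6,120+b/6,s,z=z)
def ang(p,q): e=q-p; return np.degrees(np.arctan2(e[1],e[0]))
a,b=W(208,585,.0905),W(362,572,.0905); print("bar",(a+b)/2,ang(a,b))
for p in[((170,147),(322,132)),((183,262),(330,250)),((170,147),(183,262)),((322,132),(330,250))]:
    a,b=W(*p[0],.117),W(*p[1],.117);print(ang(a,b),a,b,np.linalg.norm(a-b))
q=[W(*p,.117) for p in((168,147),(324,131),(331,250),(182,262))];print("top ctr",np.mean(q,0))
print("legpiv",W(115,193,.073),W(398,175,.073))
E
```

```text
bar [ 0.54613765 -0.28040701  0.0905    ] -70.70621682770539
-70.27198553579169 [ 0.60504711 -0.25040275  0.117     ] [ 0.61179898 -0.26923097  0.117     ] 0.020002247737155865
-71.12150808718575 [ 0.59105553 -0.25546251  0.117     ] [ 0.59740596 -0.27403334  0.117     ] 0.019626607519959784
-160.11853501874205 [ 0.60504711 -0.25040275  0.117     ] [ 0.59105553 -0.25546251  0.117     ] 0.01487836351988881
-161.54824139268285 [ 0.61179898 -0.26923097  0.117     ] [ 0.59740596 -0.27403334  0.117     ] 0.015173066584264702
top ctr [ 0.60135757 -0.26227421  0.117     ]
legpiv [ 0.59440727 -0.24115928  0.073     ] [ 0.60770621 -0.28250337  0.073     ]
```

```bash
python3 -m pendant '[[[0.6,0.23,0],0.4,1],[[0.7,0.27,0],0.53,1],[[0.7,0.26,-0.5],0,1],[[0,0,-0.5],0,1],[[0,0,0],0,1],[[0,0,0],0,1],[[0,0,0],0,1]]' 60
python3 - <<'E'
from h import *
s=env.observe()
R=np.array(s["tool_rot"]);print(s["time_s"],s["position"],np.degrees(np.arctan2(R[1,2],R[0,2])))
E
```

```text
time_s: 6.65
position: [0.6015, -0.2624, 0.2156]
tool_rot: [[-0.946, 0.001, 0.325], [-0.325, -0.001, -0.946], [-0.001, -1.0, 0.001]]
ft_force: [0.4, -0.5, 0.8]
grip_width: 0.0852
6.65 [ 0.60154488 -0.26237657  0.21558285] -71.05918666653686
```

Now descend to TCP z ≈ 0.088, which is 127 mm down.

```bash
python3 -m pendant '[[[0,0,-0.8],0,1],[[0,0,-0.8],0,1],[[0,0,-0.8],0,1],[[0,0,-0.7],0,1],[[0,0,-0.6],0,1],[[0,0,-0.53],0,1],[[0,0,0],0,1],[[0,0,0],0,1]]'
python3 - <<'E'
from h import *
s,im,d,m=cam("wrist"); save(im,"w4.png")
s,im,d,m=cam("scene"); save(im,"s4.png",(180,150,360,310),4)
E
```

```text
time_s: 7.32
position: [0.6015, -0.263, 0.0885]
tool_rot: [[-0.946, 0.0, 0.323], [-0.323, -0.0, -0.946], [-0.0, -1.0, 0.0]]
ft_force: [-1.0, 0.0, 0.9]
grip_width: 0.0856
```

View pics/w4.png

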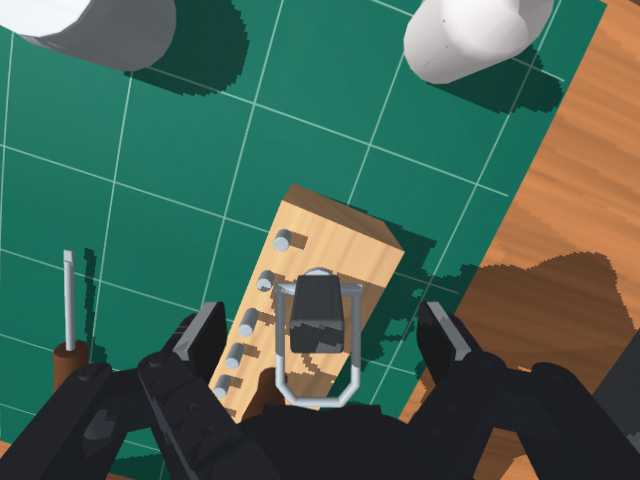

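View pics/s4.png

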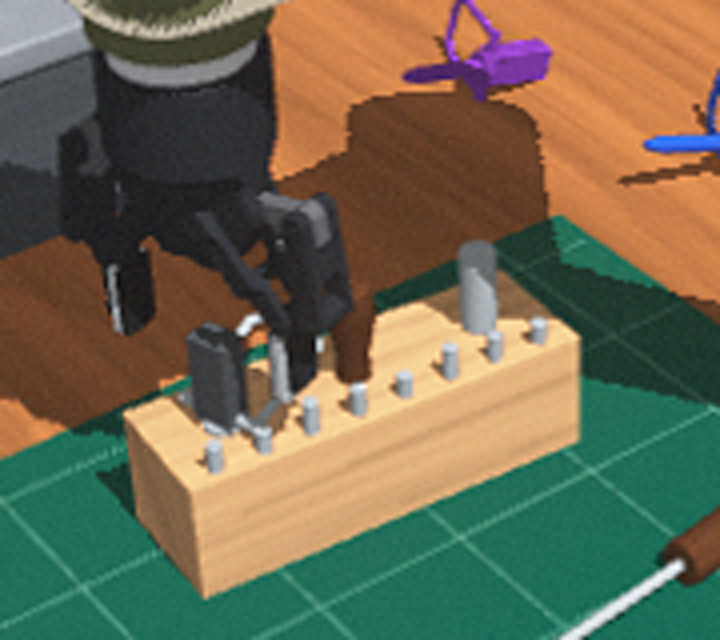

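```bash
python3 - <<'E'
from h import *
s=env.observe();m=env.camera_model("wrist");p=s["position"]
R=np.array(s["tool_rot"])
for a in(-8,8):
  for b in(-11,11):
    for z in(.117,.07): print(a,b,z,proj(m,np.array([p[0],p[1],z])+R[:,0]*a/1e3+R[:,2]*b/1e3,s).round(0))
E
```

```text
-8 -11 0.117 [293. 317.]
-8 -11 0.07 [300. 271.]
-8 11 0.117 [348. 317.]
-8 11 0.07 [341. 271.]
8 -11 0.117 [294. 351.]
8 -11 0.07 [300. 298.]
8 11 0.117 [347. 351.]
8 11 0.07 [340. 298.]
```

```bash
python3 -m pendant '[[[-0.01,0.03,0],0,0.2],[[0,0,0],0,0],[[0,0,0],0,0],[[0,0,0],0,0],[[0,0,0],0,0],[[0,0,0],0,0]]' 60
python3 -m pendant '[[[0,0,0.1],0,0],[[0,0,0.3],0,0],[[0,0,0.5],0,0],[[0,0,0.8],0,0],[[0,0,1],0,0],[[0,0,1],0,0],[[0,0,1],0,0],[[0,0,0],0,0],[[0,0,0],0,0]]'
python3 - <<'E'
from h import *
s,im,d,m=cam("wrist"); save(im,"w5.png")
s,im,d,m=cam("scene"); save(im,"s5.png",(180,110,360,310),4)
E
```

```text
time_s: 7.92
position: [0.6013, -0.2618, 0.0879]
tool_rot: [[-0.946, 0.0, 0.324], [-0.324, -0.0, -0.946], [-0.0, -1.0, 0.0]]
ft_force: [-0.3, -0.3, 1.4]
grip_width: 0.0207
time_s: 8.67
position: [0.6015, -0.2619, 0.2306]
tool_rot: [[-0.946, 0.003, 0.324], [-0.324, -0.002, -0.946], [-0.002, -1.0, 0.003]]
ft_force: [0.5, 0.4, -2.6]
grip_width: 0.0207
```

View pics/w5.png

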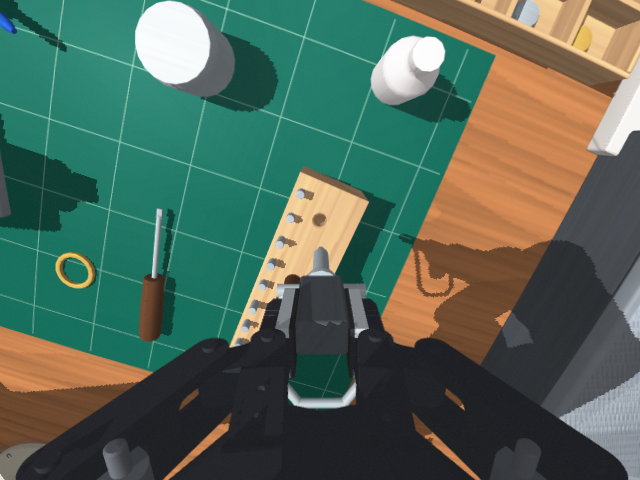

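View pics/s5.png

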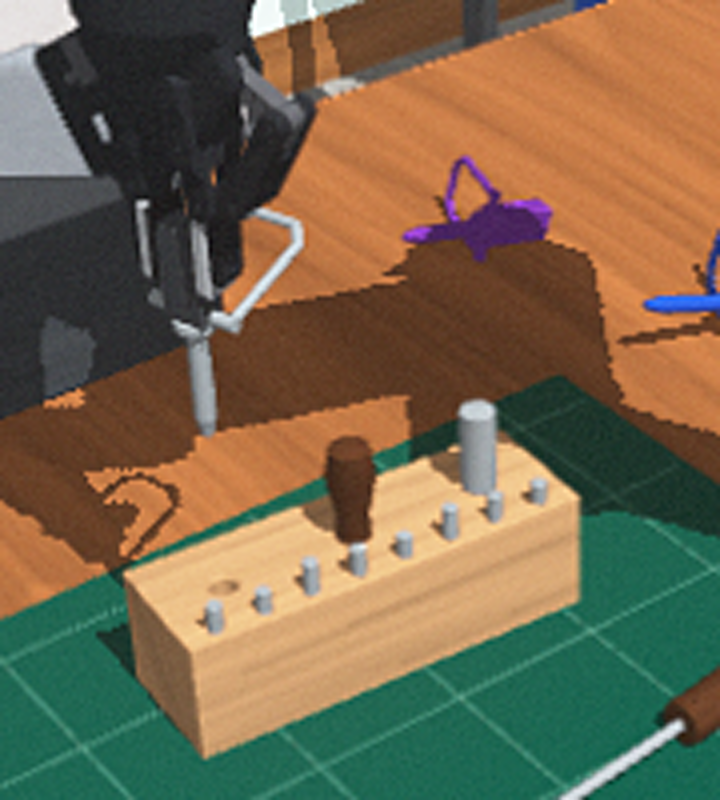

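The pin is held upright with its loop open, and the awl and punch haven't moved. Next I carry it to above the hole.

```bash
python3 -m pendant '[[[0,0.3,0.3],0.5,0],[[-0.12,0.6,0.1],0.93,0],[[-0.12,0.64,0],0.93,0],[[-0.12,0.64,0],0.93,0],[[-0.12,0.64,0],0.93,0],[[-0.12,0.64,0],0.93,0],[[-0.12,0.64,0],0.93,0],[[-0.12,0.64,0],0.93,0],[[-0.12,0.64,0],0.93,0],[[-0.12,0.64,0],0.93,0],[[-0.12,0.64,0],0.93,0],[[-0.12,0.64,0],0.93,0]]'
python3 -m pendant '[[[-0.12,0.64,0],0.93,0],[[-0.12,0.64,0],0.93,0],[[-0.12,0.64,0],0.93,0],[[-0.12,0.64,0],0.93,0],[[-0.12,0.64,0],0.93,0],[[-0.12,0.64,0],0.93,0],[[-0.16,0.5,0],0.5,0],[[0,0.1,0],0,0],[[0,0,0],0,0],[[0,0,0],0,0]]'
python3 - <<'E'
from h import *
import pickle
s,im,d,m=cam("wrist"); save(im,"w6.png"); pickle.dump((s,im,d,m),open("w6.pkl","wb"))
save(im,"w6c.png",(250,180,390,300),5)
R=np.array(s["tool_rot"]);print(s["time_s"],s["position"],np.degrees(np.arctan2(R[1,2],R[0,2])),s["grip_width"])
p=s["position"]
print("hole", proj(m,[.5365,.0834,.124],s),"tip",proj(m,[p[0],p[1],p[2]-.079],s),"axis at hole z",proj(m,[p[0],p[1],.124],s))
E
```

```text
time_s: 9.77
position: [0.5608, -0.0417, 0.239]
tool_rot: [[-0.297, -0.003, 0.955], [-0.955, 0.001, -0.297], [-0.0, -1.0, -0.003]]
ft_force: [0.2, -0.5, -2.2]
grip_width: 0.021
time_s: 10.6
position: [0.5352, 0.09, 0.2398]
tool_rot: [[0.223, -0.002, 0.975], [-0.975, -0.0, 0.223], [-0.0, -1.0, -0.002]]
ft_force: [-0.7, 0.1, -2.3]
grip_width: 0.0209
10.6 [0.53516852 0.0899971  0.23983626] 12.862698960055747 0.020929684979631928
hole [322.05815328 241.78286122] tip [322.34018798 248.75133853] axis at hole z [322.2690855  233.94885079]
```

View pics/w6c.png

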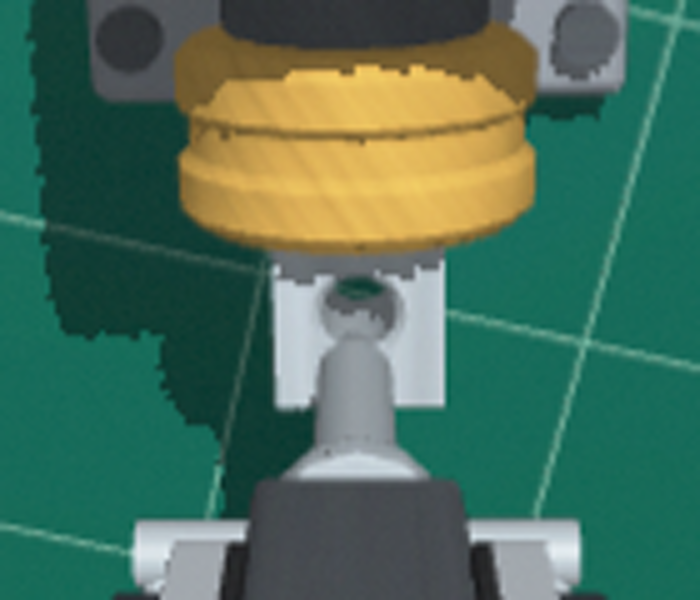

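View pics/w6.png

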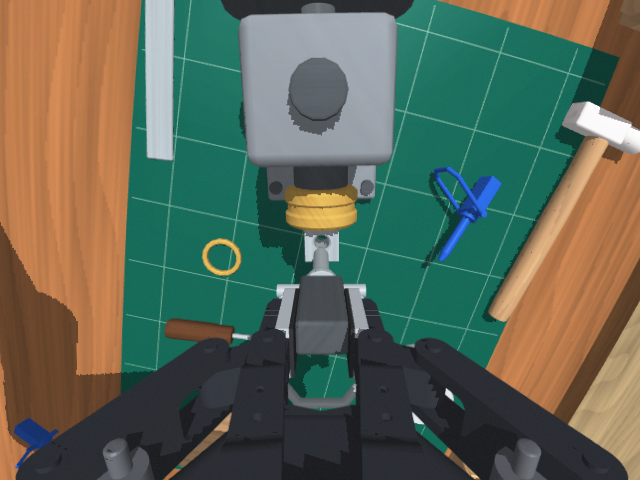

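```bash
python3 -m pendant '[[[0.07,-0.213,0],0.06,0],[[0,0,-0.5],0,0],[[0,0,-0.4],0,0],[[0,0,0],0,0],[[0,0,0],0,0]]'
python3 - <<'E'
from h import *
import pickle
s,im,d,m=cam("wrist"); save(im,"w7c.png",(250,180,390,300),5)
R=np.array(s["tool_rot"]);print(s["time_s"],s["position"],np.degrees(np.arctan2(R[1,2],R[0,2])),s["grip_width"])
p=s["position"]
print("hole", proj(m,[.5365,.0834,.124],s),"tip",proj(m,[p[0],p[1],p[2]-.079],s),"axis at hole z",proj(m,[p[0],p[1],.124],s))
s,im,d,m=cam("scene"); save(im,"s7.png",(350,230,500,350),5)
print(proj(m,[.5365,.0834,.124]),proj(m,[p[0],p[1],p[2]-.079]))
E
```

```text
time_s: 11.07
position: [0.5374, 0.0831, 0.2134]
tool_rot: [[0.228, -0.001, 0.974], [-0.974, -0.0, 0.228], [-0.0, -1.0, -0.001]]
ft_force: [-0.3, 0.4, -0.8]
grip_width: 0.0206
11.0667 [0.53744529 0.08313954 0.21340965] 13.1596328827435 0.020611717398284768
hole [321.09950492 243.55115089] tip [322.28842424 248.76153845] axis at hole z [322.26168789 244.151671  ]
[391.83002719 319.03567303] [391.74341472 314.17430713]
```

View pics/w7c.png

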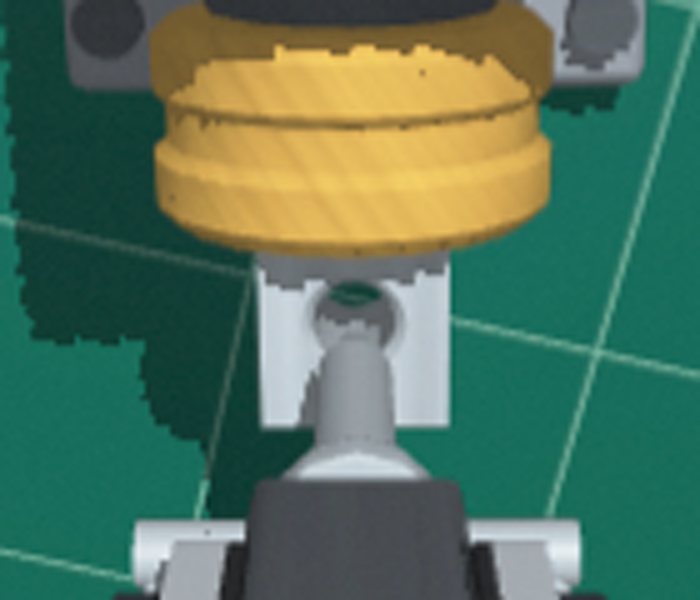

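View pics/s7.png

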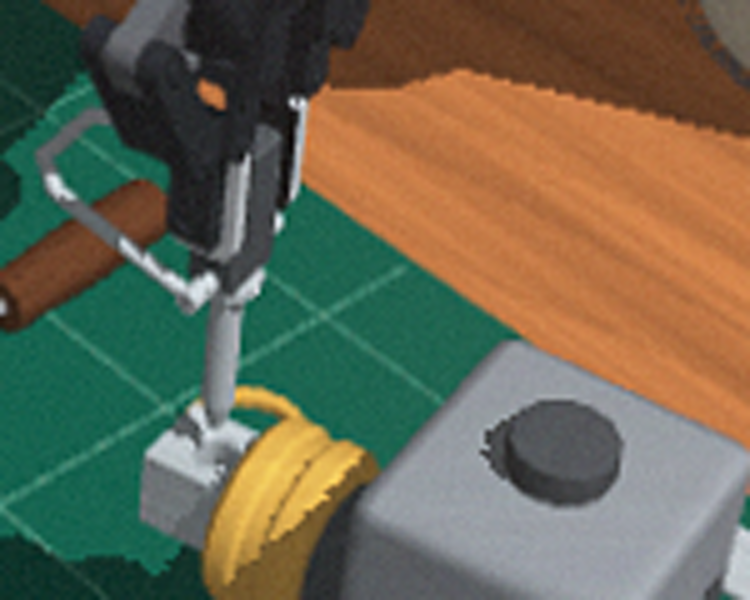

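```bash
python3 -m pendant '[[[0,0,-0.2],0,0],[[0,0,-0.2],0,0],[[0,0,-0.2],0,0],[[0,0,0],0,0]]'
python3 -m pendant '[[[0,0,-0.25],0,0],[[0,0,-0.25],0,0],[[0,0,-0.25],0,0],[[0,0,0],0,0]]'
```

```text
time_s: 11.5
position: [0.5367, 0.084, 0.1942]
tool_rot: [[0.229, -0.003, 0.973], [-0.973, 0.0, 0.229], [-0.001, -1.0, -0.002]]
ft_force: [-0.5, 0.1, -3.2]
grip_width: 0.0213
time_s: 11.83
position: [0.5366, 0.084, 0.1713]
tool_rot: [[0.229, -0.003, 0.973], [-0.973, 0.0, 0.229], [-0.001, -1.0, -0.003]]
ft_force: [0.2, 0.2, -2.0]
grip_width: 0.0213
```

```bash
python3 -m pendant '[[[0,0,-0.25],0,0],[[0,0,-0.25],0,0],[[0,0,-0.15],0,0],[[0,0,0],0,0]]'
python3 -m pendant '[[[0,0,-0.06],0,0],[[0,0,0],0,0]]'
python3 -m pendant '[[[0,0,-0.06],0,0],[[0,0,0],0,0]]'
```

```text
time_s: 12.17
position: [0.5369, 0.084, 0.1524]
tool_rot: [[0.229, -0.002, 0.973], [-0.973, 0.0, 0.229], [-0.001, -1.0, -0.002]]
ft_force: [0.3, 0.5, -2.7]
grip_width: 0.0209
time_s: 12.33
position: [0.5374, 0.084, 0.1517]
tool_rot: [[0.229, 0.0, 0.973], [-0.973, -0.0, 0.229], [0.0, -1.0, 0.0]]
ft_force: [0.5, 0.9, -2.0]
grip_width: 0.0208
time_s: 12.5
position: [0.5373, 0.084, 0.15]
tool_rot: [[0.229, 0.0, 0.973], [-0.973, 0.0, 0.229], [0.0, -1.0, 0.0]]
ft_force: [-0.5, -0.3, -3.0]
grip_width: 0.0205
```

```bash
python3 -m pendant '[[[0,0,-0.06],0,0],[[0,0,0],0,0]]'
python3 -m pendant '[[[0,0,-0.06],0,0],[[0,0,0],0,0]]'
python3 - <<'E'
from h import *
s,im,d,m=cam("scene"); save(im,"s8.png",(350,230,500,350),5)
s,im,d,m=cam("wrist"); save(im,"w8.png",(220,150,420,300),4)
print(s["ft_force"],s["position"])
E
```

```text
time_s: 12.67
position: [0.5372, 0.084, 0.148]
tool_rot: [[0.229, -0.0, 0.973], [-0.973, -0.0, 0.229], [-0.0, -1.0, -0.0]]
ft_force: [-0.0, 0.0, -2.7]
grip_width: 0.0212
time_s: 12.83
position: [0.5375, 0.084, 0.1469]
tool_rot: [[0.229, 0.001, 0.973], [-0.973, -0.0, 0.229], [0.0, -1.0, 0.001]]
ft_force: [-1.0, -0.2, 3.1]
grip_width: 0.0213
[-1.28528199  0.64475022  2.72057826] [0.53748846 0.08400209 0.14691134]
```

View pics/s8.png

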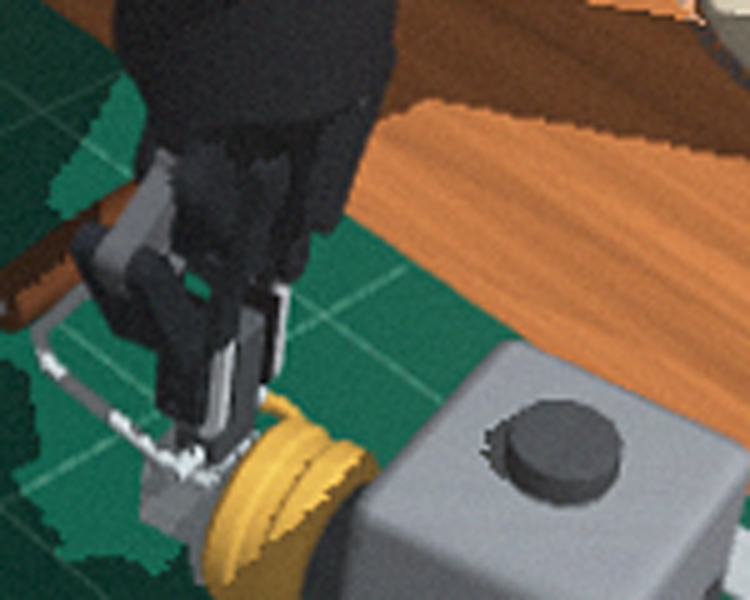

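View pics/w8.png

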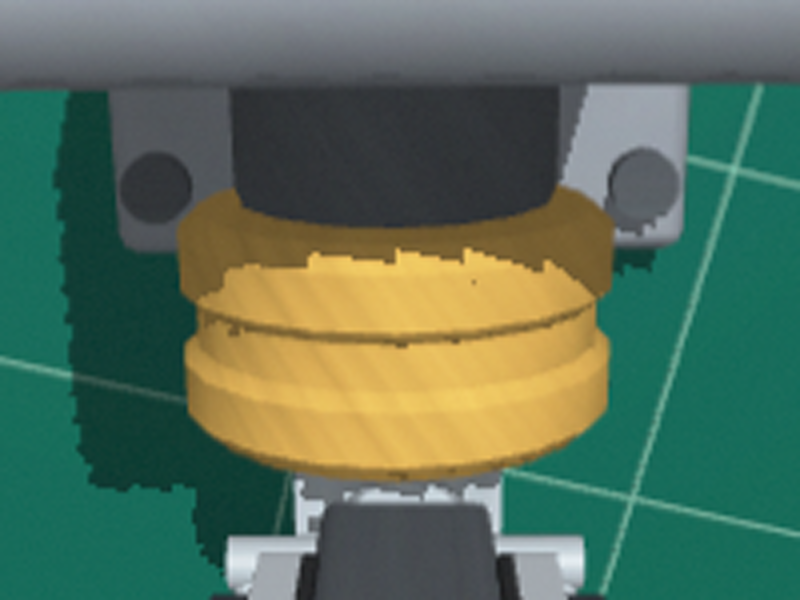

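The wrist force reversed from −2.7 N to +3 N at the predicted height, so the shoulder is seated. I'll let go and rise.

```bash
python3 -m pendant '[[[0,0,0],0,0.3],[[0,0,0],0,0.6],[[0,0,0],0,0.6],[[0,0,0],0,0.6],[[0,0,0.5],0,0.6],[[0,0,0.8],0,0.6],[[0,0,1],0,0.6],[[0,0,1],0,0.3],[[0,0,0],0,0]]'
python3 -m pendant '[[[0.14,-0.6,0],0,0],[[0.14,-0.6,0],0,0],[[0.14,-0.6,0],0,0],[[0.1,-0.4,0],0,0],[[0,0,0],0,0],[[0,0,0],0,0]]'
python3 - <<'E'
from h import *
import pickle
s,im,d,m=cam("wrist"); save(im,"w9.png",(200,60,440,240),3); pickle.dump((s,im,d,m),open("w9.pkl","wb"))
R=np.array(s["tool_rot"]);print(s["time_s"],s["position"],np.degrees(np.arctan2(R[1,2],R[0,2])))
s,im,d,m=cam("scene"); save(im,"s9.png",(350,230,500,350),5)
E
```

```text
time_s: 13.68
position: [0.5392, 0.084, 0.2511]
tool_rot: [[0.229, 0.01, 0.973], [-0.973, -0.001, 0.229], [0.003, -1.0, 0.01]]
ft_force: [0.1, -0.2, 1.2]
grip_width: 0.0286
time_s: 14.18
position: [0.5529, 0.018, 0.2451]
tool_rot: [[0.228, -0.001, 0.974], [-0.974, 0.0, 0.228], [-0.001, -1.0, -0.0]]
ft_force: [-0.0, 0.6, 0.6]
grip_width: 0.0002
14.1833 [0.55288065 0.01796513 0.24505553] 13.169072202612242
```

View pics/s9.png

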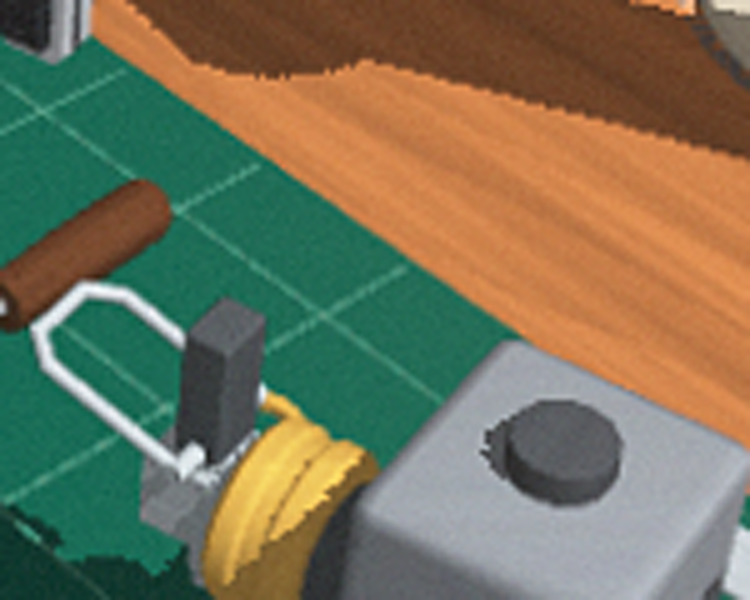

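View pics/w9.png

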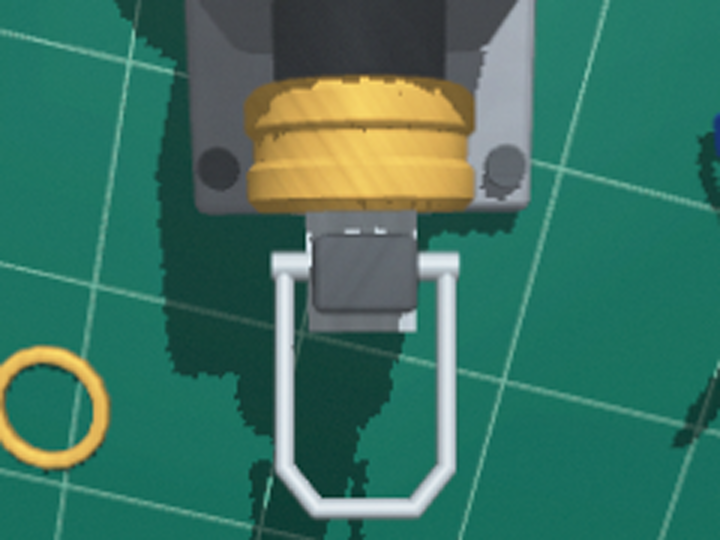

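```bash
python3 - <<'E'
from h import *
import pickle
s,im,d,m=pickle.load(open("w9.pkl","rb"))
b=world(m,0,322.7,229,s,z=.1495);print(b)
for f in(1,):
  print("grip top d", [world(m,d[v,u],u,v,s).round(4) for u,v in((321,150),(322,155),(323,229),(323,228))])
E
python3 -m pendant '[[[-0.07,0.325,-0.6],0,0],[[0,0,-0.9],0,0],[[0,0,-0.9],0,0],[[0,0,-0.5],0,0],[[0,0,0],0,0]]'
```

```text
[0.55099182 0.02775637 0.1495    ]
grip top d [array([0.5365, 0.0845, 0.1777]), array([0.5378, 0.0818, 0.1784]), array([0.5509, 0.0291, 0.1542]), array([0.5507, 0.0297, 0.1537])]
time_s: 14.7
position: [0.5491, 0.029, 0.1554]
tool_rot: [[0.23, -0.006, 0.973], [-0.973, 0.001, 0.23], [-0.003, -1.0, -0.006]]
ft_force: [0.0, 0.1, -0.9]
grip_width: -0.0
```

```bash
python3 -m pendant '[[[0.05,-0.04,-0.15],0,0],[[0,0,-0.25],0,0],[[0,0,-0.25],0,0],[[0,0,0],0,0]]'
python3 -m pendant '[[[0,0,-0.25],0,0],[[0,0,-0.25],0,0],[[0,0,-0.25],0,0],[[0,0,0],0,0]]'
python3 - <<'E'
from h import *
s,im,d,m=cam("scene"); save(im,"s10.png",(350,230,500,350),5)
s,im,d,m=cam("wrist"); save(im,"w10.png",(200,180,440,360),3)
E
```

```text
time_s: 15.03
position: [0.5523, 0.0265, 0.1383]
tool_rot: [[0.229, -0.0, 0.973], [-0.973, -0.0, 0.229], [0.0, -1.0, -0.0]]
ft_force: [0.3, -1.4, 1.7]
grip_width: 0.0001
time_s: 15.37
position: [0.5516, 0.0267, 0.1147]
tool_rot: [[0.229, -0.003, 0.973], [-0.973, 0.001, 0.229], [-0.001, -1.0, -0.003]]
ft_force: [0.2, -0.3, 1.7]
grip_width: 0.0002
```

View pics/s10.png

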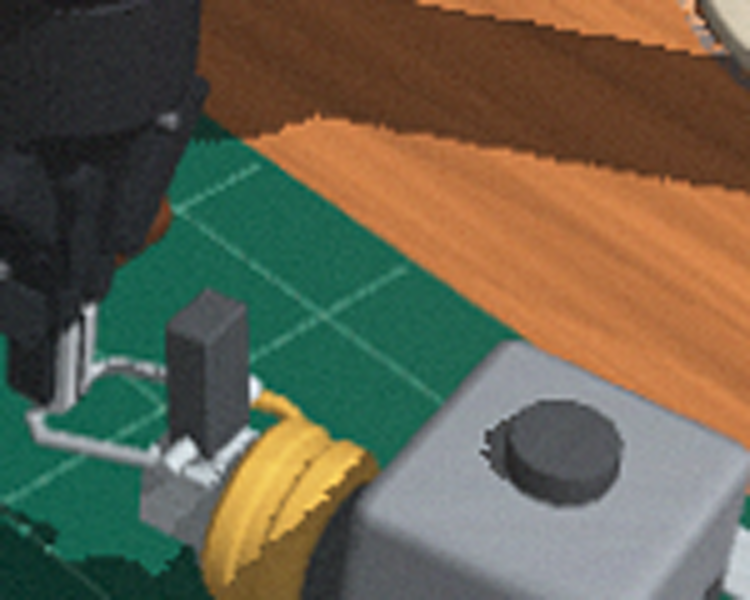

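View pics/w10.png

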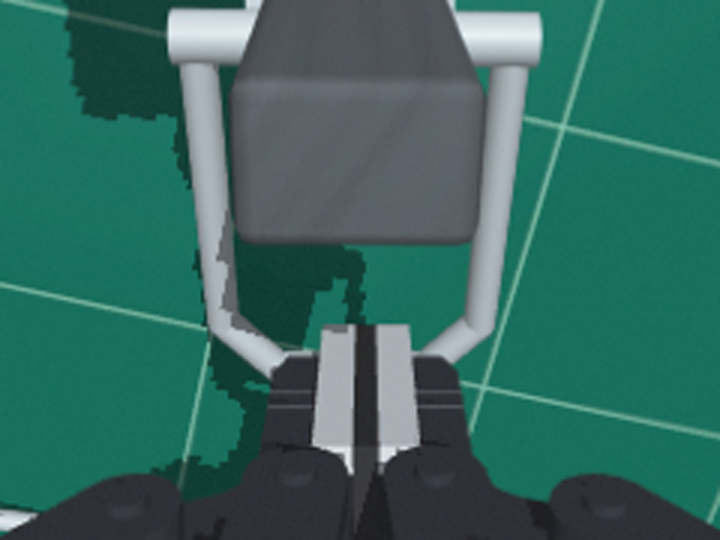

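The fingers have the crossbar going down, and the pin is leaning slightly in its hole clearance. I'll keep pressing.

```bash
python3 -m pendant '[[[-0.01,0.05,-0.25],0,0],[[-0.01,0.05,-0.25],0,0],[[-0.01,0.05,-0.2],0,0],[[0,0,0],0,0]]'
python3 - <<'E'
from h import *
s,im,d,m=cam("scene"); save(im,"s11.png",(350,230,500,350),5)
E
```

```text
time_s: 15.8
position: [0.5504, 0.0315, 0.0936]
tool_rot: [[0.229, -0.003, 0.973], [-0.973, 0.0, 0.229], [-0.001, -1.0, -0.003]]
ft_force: [-0.1, 0.1, 0.0]
grip_width: 0.0001
```

View pics/s11.png

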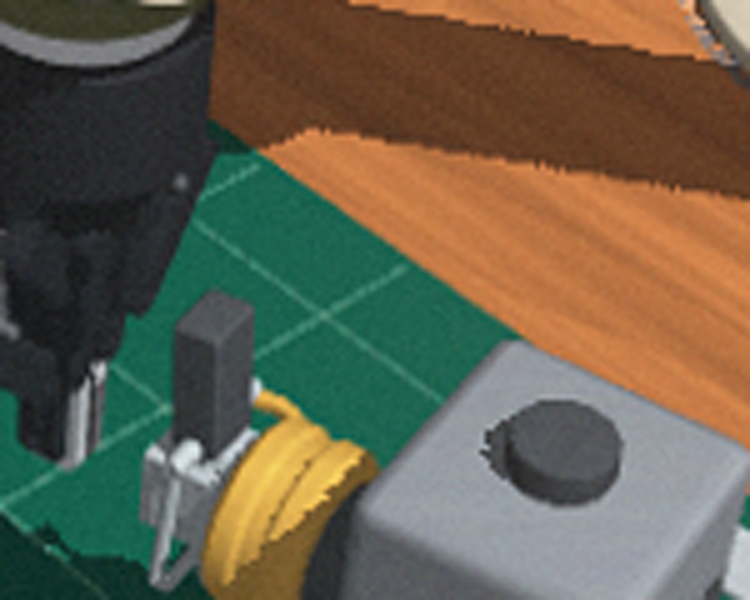

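The loop has snapped shut, but the pin looks slightly leaned and raised. I'll retreat and check it.

```bash
python3 -m pendant '[[[0.1,-0.5,0.2],0,0],[[0.1,-0.5,0.6],0,0],[[0,0,1],0,0],[[0,0,1],0,0],[[0,0,1],0,0],[[0,0,1],0,0],[[0,0.4,0],0,0],[[0,0,0],0,0],[[0,0,0],0,0]]'
python3 - <<'E'
from h import *
import pickle
s,im,d,m=cam("wrist"); save(im,"w12.png",(220,80,420,230),4); pickle.dump((s,im,d,m),open("w12.pkl","wb"))
print(s["time_s"],s["position"])
P=[]
for v in range(80,230):
    for u in range(280,370):
        if d[v,u]>0: P.append(world(m,d[v,u],u,v,s))
P=np.array(P);T=P[(P[:,2]>.168)&(P[:,2]<.19)&(np.hypot(P[:,0]-.537,P[:,1]-.083)<.03)]
print(len(T),T.mean(0)); A=np.c_[T[:,:2]-T[:,:2].mean(0),np.ones(len(T))];print(np.linalg.lstsq(A,T[:,2],rcond=None)[0])
s,im,d,m=cam("scene"); save(im,"s12.png",(350,230,500,350),5); pickle.dump((s,im,d,m),open("s12.pkl","wb"))
E
```

```text
time_s: 16.6
position: [0.557, 0.0134, 0.2387]
tool_rot: [[0.23, -0.001, 0.973], [-0.973, 0.0, 0.23], [-0.0, -1.0, -0.001]]
ft_force: [-0.6, 1.5, -0.6]
grip_width: 0.0001
16.6 [0.55703985 0.01338994 0.23865101]
968 [0.53626965 0.08277348 0.17752901]
[1.28896085e-04 9.28548487e-03 1.77529011e-01]
```

View pics/w12.png

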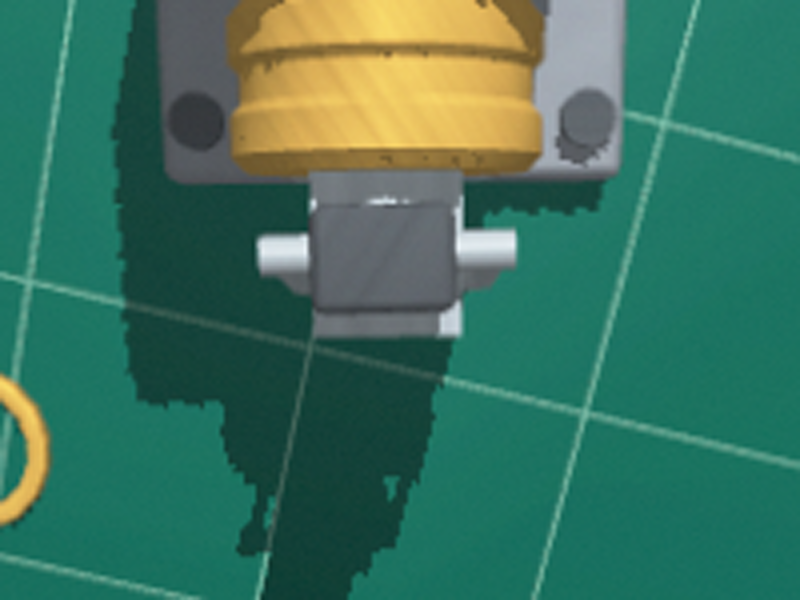

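View pics/s12.png

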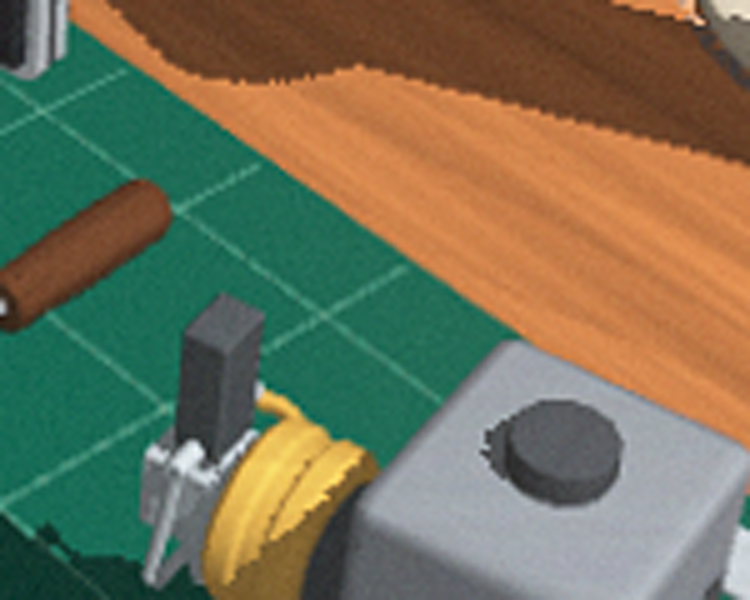

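```bash
python3 - <<'E'
from h import *
import pickle
for f in("w9.pkl","w12.pkl"):
    s,im,d,m=pickle.load(open(f,"rb"))
    P=[]
    for v in range(80,230):
        for u in range(280,370):
            if d[v,u]>0: P.append(world(m,d[v,u],u,v,s))
    P=np.array(P);T=P[(P[:,2]>.172)&(P[:,2]<.184)&(np.hypot(P[:,0]-.537,P[:,1]-.083)<.02)]
    r=cv2.minAreaRect((T[:,:2]*1000).astype(np.float32))
    A=np.c_[T[:,:2]-T[:,:2].mean(0),np.ones(len(T))];print(f,r,np.linalg.lstsq(A,T[:,2],rcond=None)[0])
s,im,d,m=pickle.load(open("s12.pkl","rb"))
ym=np.array([-.2275,.9738,0]);xm=np.array([.9738,.2275,0]);h=np.array([.5365,.0834,.124])
for q in(1.74,1.65,1.5):
    a=.3-q; c=h-ym*.06*np.cos(a)+np.array([0,0,.008+.06*np.sin(a)])
    print(q,[((proj(m,c+xm*o)-[350,230])*5).round(0) for o in(-.0105,0,.0105)], [((proj(m,h+np.array([0,0,.008])+xm*o)-[350,230])*5).round(0) for o in(-.02,.02)])
for z,o in((.176,0),(.124,0)):
  print([((proj(m,np.r_[h[:2],z]+xm*a*.011-ym*b*.008)-[350,230])*5).round(0) for a in(-1,1) for b in(-1,1)])
E
```

```text
w9.pkl ((536.8978271484375, 83.88168334960938), (21.933624267578125, 14.571684837341309), 13.070363998413086) [-0.00235838  0.01291466  0.17757337]
w12.pkl ((536.105712890625, 82.580078125), (21.834550857543945, 15.174616813659668), 13.175370216369629) [1.28896085e-04 9.28548487e-03 1.77529011e-01]
1.74 [array([195., 534.]), array([176., 554.]), array([157., 573.])] [array([247., 390.]), array([174., 463.])]
1.65 [array([181., 525.]), array([162., 544.]), array([143., 563.])] [array([247., 390.]), array([174., 463.])]
1.5 [array([159., 507.]), array([140., 526.]), array([121., 545.])] [array([247., 390.]), array([174., 463.])]
[array([265., 307.]), array([219., 285.]), array([224., 347.]), array([178., 324.])]
[array([251., 436.]), array([207., 414.]), array([211., 477.]), array([167., 454.])]
```

```bash
python3 - <<'E'
from h import *
import pickle
ym=np.array([-.2275,.9738,0]);xm=np.array([.9738,.2275,0]);h=np.array([.5365,.0834,.124])
for f,pts in(("w9.pkl",[(296,148),(345,148)]),("w12.pkl",[(291,143),(293,143),(343,142),(340,142)])):
    s,im,d,m=pickle.load(open(f,"rb"))
    for u,v in pts:
        for dv in(-2,-1,0,1,2):
            w=world(m,d[v+dv,u],u,v+dv,s)-h; print(f,u,v+dv,"x %.4f y %.4f z %.4f"%(w@xm,w@ym,w[2]))
# plain re-look: new scene crop pair
a=cv2.imread("pics/s9.png")[200:600,80:330];b=cv2.imread("pics/s12.png")[200:600,80:330]
cv2.imwrite("pics/cmp.png",cv2.resize(np.hstack([a,b]),None,fx=1.5,fy=1.5))
E
```

```text
w9.pkl 296 146 x -0.0182 y 0.0022 z 0.0120
w9.pkl 296 147 x -0.0182 y 0.0015 z 0.0127
w9.pkl 296 148 x -0.0182 y 0.0008 z 0.0125
w9.pkl 296 149 x -0.0181 y 0.0001 z 0.0137
w9.pkl 296 150 x -0.0182 y -0.0006 z 0.0128
w9.pkl 345 146 x 0.0178 y 0.0023 z 0.0134
w9.pkl 345 147 x 0.0178 y 0.0015 z 0.0124
w9.pkl 345 148 x 0.0178 y 0.0008 z 0.0133
w9.pkl 345 149 x 0.0178 y 0.0001 z 0.0133
w9.pkl 345 150 x 0.0178 y -0.0006 z 0.0139
w12.pkl 291 141 x -0.0183 y 0.0004 z 0.0133
w12.pkl 291 142 x -0.0185 y -0.0003 z 0.0117
w12.pkl 291 143 x -0.0184 y -0.0009 z 0.0131
w12.pkl 291 144 x -0.0184 y -0.0016 z 0.0135
w12.pkl 291 145 x -0.0185 y -0.0023 z 0.0124
w12.pkl 293 141 x -0.0170 y 0.0004 z 0.0129
w12.pkl 293 142 x -0.0169 y -0.0002 z 0.0134
w12.pkl 293 143 x -0.0170 y -0.0009 z 0.0129
w12.pkl 293 144 x -0.0169 y -0.0016 z 0.0135
w12.pkl 293 145 x -0.0170 y -0.0023 z 0.0126
w12.pkl 343 140 x 0.0187 y 0.0012 z 0.0124
w12.pkl 343 141 x 0.0187 y 0.0005 z 0.0126
w12.pkl 343 142 x 0.0186 y -0.0002 z 0.0136
w12.pkl 343 143 x 0.0187 y -0.0009 z 0.0135
w12.pkl 343 144 x 0.0186 y -0.0015 z 0.0138
w12.pkl 340 140 x 0.0165 y 0.0012 z 0.0129
w12.pkl 340 141 x 0.0165 y 0.0005 z 0.0128
w12.pkl 340 142 x 0.0165 y -0.0002 z 0.0134
w12.pkl 340 143 x 0.0165 y -0.0009 z 0.0137
w12.pkl 340 144 x 0.0165 y -0.0016 z 0.0133
```

View pics/cmp.png

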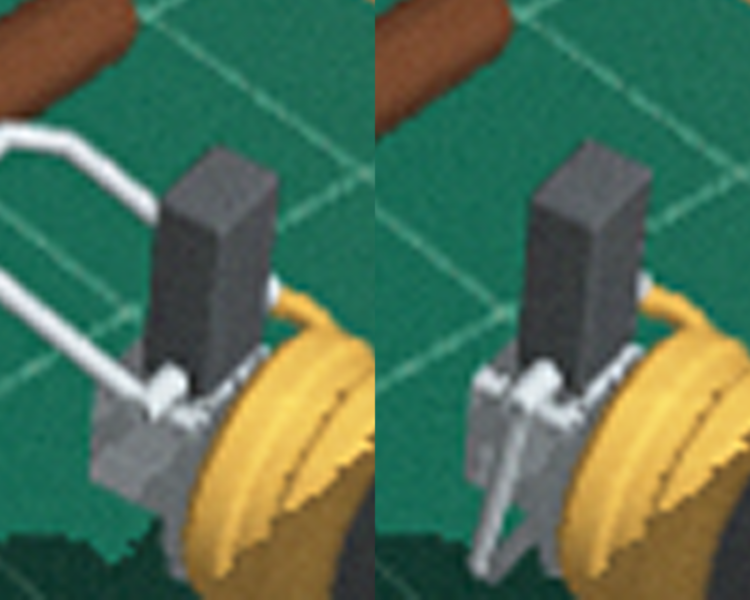

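```bash
python3 - <<'E'
from h import *
import pickle
ym=np.array([-.2275,.9738,0]);xm=np.array([.9738,.2275,0]);h=np.array([.5365,.0834,.124])
s,im,d,m=pickle.load(open("s12.pkl","rb"))
for v in range(318,350):
    row=[]
    for u in range(378,394):
        w=world(m,d[v,u],u,v)-h
        if abs(w[0])<.05 and w[2]>-.09 and abs(w@ym)<.04: row.append("%d:(%.0f,%.0f,%.0f)"%(u,w@xm*1e3,w@ym*1e3,w[2]*1e3))
    print(v," ".join(row[:6]))
E
```

```text
318 380:(11,-14,2) 381:(10,-13,2) 382:(8,-13,1) 383:(6,-12,0) 384:(6,-10,0) 385:(12,-5,9)
319 379:(13,-15,1) 380:(10,-15,-1) 381:(9,-13,-1) 382:(10,-11,1) 383:(8,-11,-0) 384:(8,-9,1)
320 379:(15,-13,2) 380:(14,-12,2) 381:(11,-12,-1) 382:(12,-10,2) 383:(10,-9,-0) 384:(11,-7,2)
321 379:(13,-14,-3) 380:(15,-11,1) 381:(14,-10,0) 382:(12,-9,-0) 383:(12,-8,1) 384:(21,-1,11)
322 378:(15,-15,-4) 379:(15,-13,-2) 380:(15,-11,-2) 381:(14,-10,-1) 382:(14,-8,0) 383:(23,-1,11)
323 378:(17,-14,-4) 379:(14,-14,-6) 380:(12,-13,-6) 381:(15,-9,-2) 382:(14,-8,-3) 383:(24,-1,10)
324 378:(15,-15,-8) 379:(15,-13,-7) 380:(14,-11,-6) 381:(14,-10,-5) 382:(15,-8,-4) 383:(23,-1,7)
325 378:(15,-14,-10) 379:(15,-13,-9) 380:(14,-11,-8) 381:(13,-10,-8) 382:(13,-8,-7) 383:(22,-1,4)
326 378:(15,-14,-12) 379:(15,-12,-10) 380:(15,-11,-10) 381:(14,-10,-10) 382:(14,-8,-9) 383:(23,-0,3)
327 378:(15,-14,-14) 379:(14,-13,-14) 380:(16,-10,-10) 381:(12,-10,-13) 382:(13,-8,-12) 383:(22,-1,-0)
328 378:(15,-14,-16) 379:(13,-13,-17) 380:(13,-12,-16) 381:(13,-10,-15) 382:(22,-3,-4) 383:(24,-0,-0)
329 378:(15,-14,-18) 379:(15,-12,-
[... 1179 characters left out ...]
-5,-31) 380:(24,-3,-30) 381:(21,-3,-32) 382:(21,-1,-31) 385:(4,-6,-48) 386:(2,-5,-49)
342 379:(24,-5,-33) 380:(25,-3,-31) 381:(21,-3,-34) 383:(9,-6,-46) 384:(6,-7,-49) 385:(5,-5,-49)
343 379:(22,-6,-37) 380:(24,-3,-34) 381:(21,-3,-36) 382:(9,-8,-49) 383:(10,-5,-47) 384:(7,-6,-50)
344 378:(24,-6,-39) 379:(20,-7,-42) 380:(22,-4,-38) 381:(21,-3,-39) 382:(12,-6,-48) 383:(11,-5,-49)
345 378:(25,-6,-39) 379:(24,-4,-39) 380:(22,-4,-41) 381:(18,-4,-44) 382:(15,-4,-46) 383:(11,-5,-50)
346 379:(22,-5,-43) 380:(22,-4,-43) 381:(18,-4,-46) 382:(15,-4,-49) 389:(5,3,-52) 390:(4,4,-53)
347 381:(16,-5,-51) 391:(27,19,-26) 392:(30,22,-22) 393:(29,23,-21)
348 392:(27,20,-28) 393:(29,23,-24)
349 393:(26,22,-30)
```

```bash
python3 - <<'E'
from h import *
s=env.observe();print(s["time_s"],s["position"],s["ft_force"])
env.close_job()
E
```

```text
16.7 [0.55698609 0.0129427  0.23804375] [-0.19734282 -1.35330937 -0.08656385]
the job is handed in; nothing more can be done
```

I pushed the roller home, seated the hitch pin in the cross hole with its loop open off the shaft end, and snapped the loop shut. I then let go and handed the job in at 16.7 s. The hand-in gives no verdict, so the results below are my own measurements.

- **Roller:** pushing force rose to about 10 N and the fingers stalled where home was expected. The hole was then clear in the wrist picture.
- **Pin:** the force reversed at the expected seating height. After I let go, the grip top and loop pivot were at the same height before and after the loop snapped, and the grip top tilted only about 0.01 rad. The pin leaned slightly while I pressed the loop, then settled with its top about 1.5 mm from where it stood before.
- **Loop:** it is shut, with the crossbar about 8 mm off the hole's axis on the free-end side and about 50 mm below the hole's mouth. That matches roughly 1.74 rad.
- **Other items:** the last picture of the rack, taken just after I pulled the pin, showed the awl and punch in place. The arm did not go near the tin or the screwdriver, but I did not measure either of them again at the end.
- **Disagreement:** the scene camera put the grip about 2 pixels (roughly 4 mm) from where I expected. I trusted the wrist camera's depth, which agreed before and after.

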